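# Index the die press to the red die and prove the punch

## Task

Set up the little green die press for the next dials: with the fingertips, push the coloured tabs to step its revolving die plate round until the die with the red tab stands exactly under the punch and has clicked home, then press the black cap straight down as far as it goes, so that the punch is seen to enter the die, and let it spring back up. Push gently, never bring the punch down on another die, do not lift the press or shift it about on the bench, and leave the other things lying where they are; nothing is to be picked up.

Things in the scene. Friction and masses are not known exactly. Their poses are not given: they have to be found in the camera images.
- press: Small green cast die press, 3 kg, loose on four rubber feet. Origin on the bench, on the die plate's upright axis; x points from it back to the column, y left, z up: its open front (-x) faces the robot within 25 degrees. Base up to 18 mm high: disc of 62 mm radius about the origin and 84 mm wide tail to x = 142 mm, so in front fingertips can pass down between and outside the tabs.
- column_foot (a point): Foot of the steel column, press x = 112 mm, z = 18 mm. Column 11 mm radius (18 mm at its clamp), top at z = 136 mm. Between z = 80 and 131 mm an arm, 24 to 30 mm wide, runs from it to the punch at x = 40 mm. Before the column a detent block, 26 mm wide, x 73 to 93 mm, up to z = 30 mm.
- plate_centre (a point): Top centre of the revolving die plate's brass nut, z = 55 mm, 15 mm radius. The plate is a steel disc of 49 mm radius, z 30 to 46 mm, with six small dies 40 mm from the axis, 60 degrees apart, and in line with each die a level tab that sticks out of the rim.
- red_tab (a point): Centre of the red tab, 77 mm from the plate axis, z = 41 mm (turns with the plate). All six tabs are alike: a steel shank, then a coloured plastic end from 62 to 92 mm from the axis, 13 mm wide, z 34 to 48 mm. Counter-clockwise from above: red, yellow, green, blue, white, black.
- die_plate (a joint): Turn of the die plate in rad, counter-clockwise from above, no end stops: angle of the red tab from the press's x axis. At 0 or a whole turn the red die is under the punch. A spring detent holds it at each multiple of 60 degrees and draws it into the next once well past half-way; 2 to 4 N at a tab moves it. Starts anywhere but red, at times caught between clicks.
- red_die (a point): Centre of the top face of the die in line with the red tab (turns with the plate; z = 46 mm). Its 11 mm bore is the only one that the punch can enter.
- punch_axis (a point): Point fixed on the press, on the punch's axis at the height of the dies' tops: press x = 40 mm, y = 0, z = 46 mm. The red die belongs here.
- cap_top (a point): Centre of the top of the black round cap (32 mm across) on the punch spindle, 168 mm above the bench when up; moves with the punch. It is pressed straight down.
- punch (a joint): Downward travel of the punch in m: 0 up, 0.022 fully down at its stop. A spring returns it; about 3 N to start, 8 N at the bottom. The 8 mm punch tip meets the dies after 10 mm and goes on to the stop only in the red die, lined up.
- dial_holder: round wooden dial holder with a pale watch dial on it, 41 mm across, 6 mm high, lying beside the press. Bystander, to be left alone; origin at the centre of its underside.
- tweezers: fine steel tweezers, 90 mm long (along their y), lying beside the press. Bystander, to be left alone; origin at the centre of its underside.
- black_block: black bench block, 44 x 66 x 22 mm. Bystander, to be left alone; origin at the centre of its underside.
- loupe: black watchmaker's loupe, 34 mm across, 30 mm high. Bystander, to be left alone; origin at the centre of its underside.
- burnisher: burnisher with a beech handle, 162 mm long (along its y), 13 mm thick. Bystander, to be left alone; origin at the centre of its underside.
- blue_tray: small open blue plastic tray, 44 x 64 x 15 mm. Bystander, to be left alone; origin at the centre of its underside.
- sample_jar: clear jar with a white lid and some blue powder, 46 mm across, 58 mm high. Bystander, to be left alone; origin at the centre of its underside.

How it is judged:
By the outcome, as a careful person would: the job done as asked, in the order asked, and still so for the second after the job is handed in, with the robot touching nothing.
It also fails if it takes over 72 s, if anything falls off the work surface, if the arm or the gripper's body presses on something with over 40 N, if the wrist force passes 120 N, or if a joint passes its speed limit or range.

## Robot

A 6-joint arm with a two-finger parallel gripper is mounted at the origin on a cart in front of the work surface, level with it; the furniture and walls round the work are solid. World frame = base frame: x ahead of the robot, y to its left, z up, the work surface at z = 0. Lengths are in m, angles in rad, forces in N, time in s.
With the tool pointing down it reaches from about 0.15 to 0.775 m from the base axis. Payload 6.1 kg.
Tool frame: the origin (TCP) lies on the centre line of the jaws, within the pads' length; the fingertips stand ahead of it and the grasp point (between the pads) lies 8 mm behind it (tip_reach is the z of the fingertips in the tool frame, in m); z points along the fingers, y is the line along which they close (so a half turn about z gives the same grasp; the last joint's range is limited). The gripper opens to 85 mm and grips with 20 to 120 N. Pads are 22 mm wide; open, the fingers measure 114 mm over their backs; the gripper's body (76 mm by 85 mm) begins 54 mm behind the grasp point. The pads swing forward as they close: fully open they stand 13 mm farther back than shut.
Start: joints at [1.34, 0.126, -0.04, 1.405, 0, 1.571], TCP at [0.12, 0.511, 0.205] pointing down, gripper open.
Joint ranges: [-2.72, 2.72], [-0.95, 1.95], [-1.27, 1.35], [-1.78, 2.02], [-1.46, 1.47], [-3.14, 3.14]. Speed limits (rad/s): [2.39, 2.39, 3.01, 3.14, 3.14, 3.14].

## Interface

Orientations are given as a 3x3 rotation matrix whose columns are the frame's x, y, z axes.
In Python, from workcell import * gives the robot as it stands.
- The arm moves only by the tool play_rows, never from a script. Its argument "motion" is text: rows parted by semicolons, each of 7 numbers parted by spaces: the turn, a rotation vector about the world's x, y, z in units of 8 degrees (1.0 is 8 degrees), then the shift along the world's x, y, z in units of 40 mm (1.0 is 40 mm), then the finger opening in mm, from 0 to 85.4. A call has 1 to 20 rows; each row is the pose to reach, as a shift and turn from the pose commanded when the call began; what a row does not reach only later rows make up. A row lasts 1/10 s, in which the tool goes at most 50 mm and 8.59 degrees, less where a joint would pass 70% of its speed; a pose out of reach is approached as far as the arm can. A call with a gripper value outside its range is refused whole. The fingers move at their own pace and stop on an object; "newtons" is the grip in N (left out, the last holds). Time passes only in rows, so rows that repeat a pose let the fingers close. It gives the time, the measured TCP pose, the force, the opening and the grip force at its end, in the units of the state.
- read_state(): the state, without advancing time (a new reading comes with each control period).
- camera(name): name is "scene" or "top" or "wrist"; returns a dict with "img" (480x640x3 uint8, blue, green, red), "vertical_fov" (degrees; the focal length in pixels is half the picture's height over the tangent of half this angle, whatever the lens; pixels are square), "cx", "cy" (the principal point, pixels), "k1" (the pictures are not rectified: a ray, as slopes to the right and down, at radius r is drawn at 1 + k1 r^2 times it, then the intrinsics apply), "cam_to_world" (4x4, takes a point from camera to world coordinates). Camera axes: x right, y down, z forward; pixel columns grow to the right and rows downward; lengths in m; the calibration is good to about 2 mm. A picture is of the moment at which its call begins. There is no depth.
- finish_job(): hands the job in; it is judged then, once.
The state is a dict: "time": time; "q": joint angles; "joint_vel": joint speeds; "tau": joint torques, N m; "eef_pos": TCP position; "tcp_rot": TCP orientation; "contact_force": force on the tool from outside, world axes, zero at the start; "moment": the same for the moment, N m; "gripper_width": finger opening in m; "finger_force": force on a finger pad.
Only numpy, scipy, OpenCV 4.12 (cv2) and the standard library are available. Lean on these libraries where they do the work, as an engineer would, in place of code of your own. Each camera call takes 0.05 s, during which the arm holds its last target. There are 200 camera calls.

## Working session

There is one attempt and no reset: what is moved stays moved. The work goes in short steps, Python scripts to look and compute and a tool call to move; the robot and the scene stay as the last step left them, time stands still between calls to the robot, and variables do not carry over. Pictures are saved under pics/ and viewed, at most 10 in all, crops included, and the job is handed in when it is done.

Besides the shell and the picture viewer there is one more tool, called after "Call:" as name(argument=value, ...) on one line, values as JSON. play_rows: Moves the arm, as the interface text tells. Its arguments: {"type":"object","properties":{"motion":{"type":"string"},"newtons":{"type":"number"}},"required":["motion"]}

```bash
mkdir -p pics; cat > h.py <<'E'
from workcell import *
import numpy as np, cv2
def K(c):
    f=240/np.tan(np.radians(c["vertical_fov"])/2); return f
def ray(c,u,v):
    f=K(c); p=np.array([(u-c["cx"])/f,(v-c["cy"])/f]); q=p.copy()
    for _ in range(20): q=p/(1+c["k1"]*(q@q))
    T=np.array(c["cam_to_world"]); d=T[:3,:3]@np.array([q[0],q[1],1]); return T[:3,3],d
def onz(c,u,v,z):
    o,d=ray(c,u,v); return o+d*(z-o[2])/d[2]
def proj(c,P):
    T=np.array(c["cam_to_world"]); q=T[:3,:3].T@(np.array(P)-T[:3,3]); s=q[:2]/q[2]; s=s*(1+c["k1"]*(s@s)); f=K(c)
    return s*f+[c["cx"],c["cy"]]
E
python3 - <<'E'
from h import *
for n in("scene","top"):
    c=camera(n); cv2.imwrite(f"pics/{n}0.png",c["img"]); print(n,c["vertical_fov"],c["k1"],np.round(c["cam_to_world"],3).tolist())
s=read_state();print(s["time"],s["tcp_rot"],s["gripper_width"],{k:v for k,v in s.items() if 'tip' in k})
import workcell; print([x for x in dir(workcell) if x[0]!='_'], getattr(workcell,'tip_reach',None))
E
```

```text
scene 55.30102821824747 -0.02706496180159067 [[0.87, -0.272, 0.411, -0.076], [-0.492, -0.516, 0.701, -1.081], [0.022, -0.812, -0.583, 0.944], [0.0, 0.0, 0.0, 1.0]]
top 50.64760445627627 -0.10520080626730653 [[-0.014, -0.982, 0.187, 0.295], [-1.0, 0.011, -0.015, -0.095], [0.013, -0.187, -0.982, 1.362], [0.0, 0.0, 0.0, 1.0]]
0.1 [[-9.73501040e-01  2.28682340e-01 -3.33906363e-04]
 [ 2.28682583e-01  9.73500112e-01 -1.34470764e-03]
 [ 1.75469928e-05 -1.38543285e-03 -9.99999040e-01]] 0.08496212286839545 {}
['PlanningError', 'camera', 'finish_job', 'read_state', 'tip_reach'] 0.011
```

View pics/scene0.png

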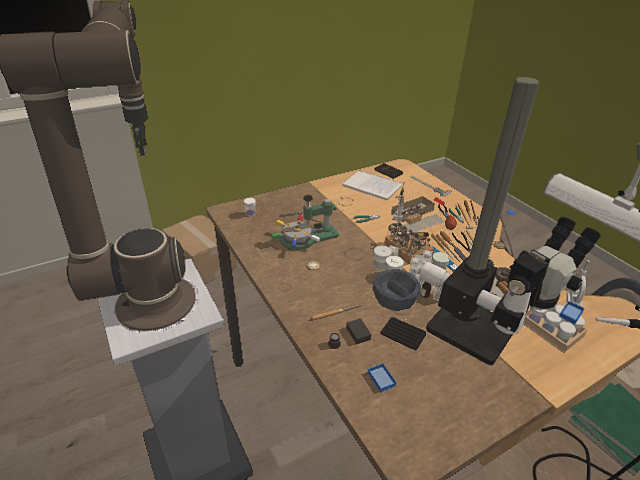

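View pics/top0.png

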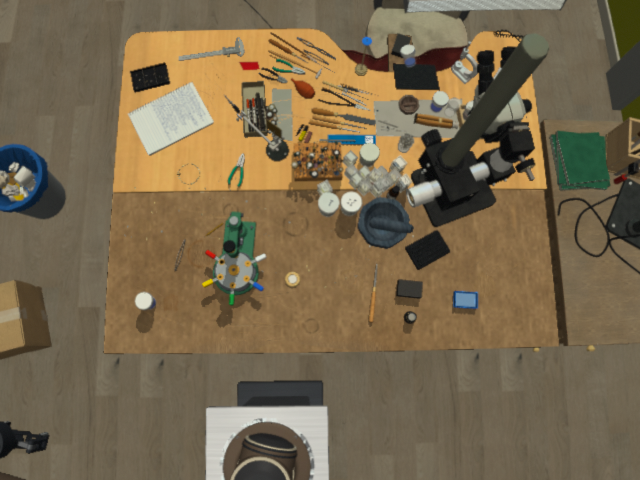

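The top view shows the press at about (236,270). Its cap is at (229,247), its red tab at (211,255) to the upper left, and the jar at (145,301). Next I'll measure the tabs and cap.

```bash
python3 - <<'E'
from h import *
c=camera("top"); im=c["img"]; x0,y0=190,200
hsv=cv2.cvtColor(im,cv2.COLOR_BGR2HSV)
M={'red':((0,190,120),(6,255,255)),'yel':((22,170,120),(34,255,255)),'grn':((50,170,100),(75,255,255)),'blu':((100,150,120),(125,255,255)),}
for n,(a,b) in M.items():
    m=cv2.inRange(hsv,a,b); m[:200]=0;m[310:]=0;m[:,:190]=0;m[:,280:]=0
    k,l,st,ce=cv2.connectedComponentsWithStats(m)
    if k<2: print(n,'none');continue
    i=1+np.argmax(st[1:,4]); print(n,st[i,4],ce[i].round(1),onz(c,*ce[i],.046).round(4))
print('jar',onz(c,145,301,.058),'cap',onz(c,229.5,247,.168),'tail end',onz(c,235,213,.13), 'dial',onz(c,292,280,0),'tweez',onz(c,180,255,0))
crop=cv2.resize(im[200:310,180:290],(600,600),interpolation=cv2.INTER_CUBIC)
s=camera("scene"); b=cv2.resize(s["img"][185:255,265:345],(686,600),interpolation=cv2.INTER_CUBIC)
cv2.imwrite("pics/c1.png",cv2.resize(np.hstack([crop,b]),(800,373)))
E
```

```text
red 45 [210.  253.8] [0.5505 0.1466 0.046 ]
yel 55 [207.  282.6] [0.4736 0.1528 0.046 ]
grn 37 [231.3 299.2] [0.4295 0.0883 0.046 ]
blu 42 [257.5 286. ] [0.4634 0.0201 0.046 ]
jar [0.42530967 0.31171738 0.058     ] cap [0.54285462 0.07744978 0.168     ] tail end [0.63794653 0.07056425 0.13      ] dial [ 0.48460553 -0.06918655  0.        ] tweez [0.55693622 0.23778897 0.        ]
```

View pics/c1.png

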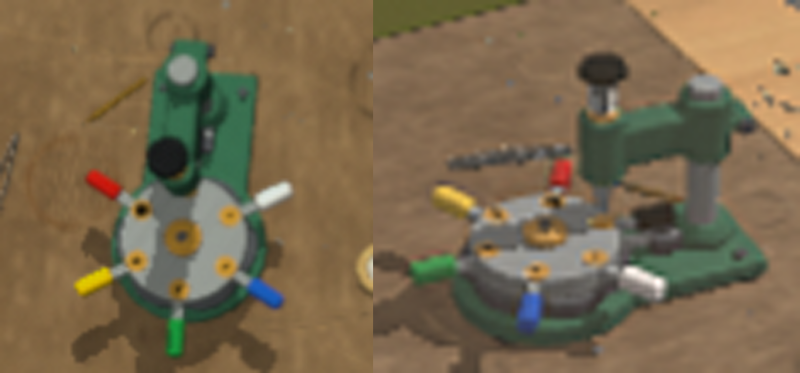

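Red and blue give the plate centre as about (0.507, 0.083). Red is at +60°, with black under the punch, so the plate needs one clockwise click. I'll push the front green tab from its right side toward +y.

Call:
play_rows(motion="0 0 0 0.2 -0.3 0 0; 0 0 0 0.6 -0.9 0 0; 0 0 0.1 1.1 -1.65 0 0; 0 0 0.2 1.6 -2.4 0 0; 0 0 0.3 2.1 -3.15 0 0; 0 0 0.4 2.6 -3.9 0 0; 0 0 0.5 3.1 -4.65 0 0; 0 0 0.6 3.6 -5.4 0 0; 0 0 0.7 4.1 -6.15 0 0; 0 0 0.8 4.6 -6.9 0 0; 0 0 0.9 5.1 -7.65 0 0; 0 0 1 5.6 -8.4 0 0; 0 0 1 6.1 -9.15 0 0; 0 0 1 6.6 -9.9 0 0; 0 0 1 7.05 -10.55 0 0; 0 0 1 7.4 -11.1 0 0; 0 0 1 7.6 -11.4 0 0; 0 0 1 7.6 -11.4 0 0; 0 0 1 7.6 -11.4 0 0; 0 0 1 7.6 -11.4 0 0")

```text
time: 2.2
eef_pos: [0.4235, 0.0554, 0.2049]
tcp_rot: [[-0.996, 0.091, -0.0], [0.091, 0.996, 0.0], [0.0, 0.0, -1.0]]
contact_force: [-0.5, 0.1, -0.4]
gripper_width: 0.0
finger_force: 0.0
```

```bash
python3 - <<'E'
from h import *
c=camera("wrist"); im=c["img"]; cv2.imwrite("pics/w1.png",im)
hsv=cv2.cvtColor(im,cv2.COLOR_BGR2HSV)
for n,(a,b) in {'red':((0,170,90),(6,255,255)),'yel':((22,170,120),(34,255,255)),'grn':((50,170,100),(75,255,255)),'blu':((105,150,100),(125,255,255))}.items():
    m=cv2.inRange(hsv,a,b)
    k,l,st,ce=cv2.connectedComponentsWithStats(m)
    for i in range(1,k):
        if st[i,4]>300: print(n,st[i],ce[i].round(1),onz(c,*ce[i],.046).round(4))
for P in [(.507,.0834,.055),(.5464,.0800,.168)]: print(proj(c,P))
E
```

```text
red [419 325  33  27 476] [435.  338.1] [0.5484 0.1451 0.046 ]
yel [424 243  35  27 304] [439.8 253.5] [0.4699 0.1504 0.046 ]
blu [266 245  33  27 506] [282.2 257.9] [0.462 0.019 0.046]
[363.31337132 305.31591004]
[380.41326653 446.60738295]
```

View pics/w1.png

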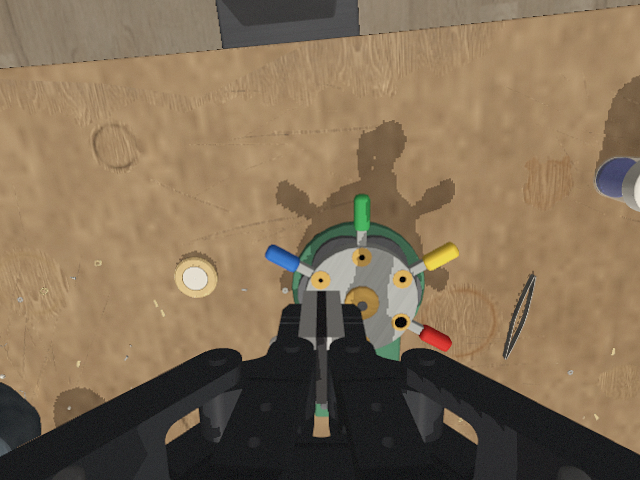

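The wrist view agrees: nut at about (362,303), green tab at (362,212), and the fingertips in the clear gap to its right. I'll descend.

Call:
play_rows(motion="0 0 0 0 0 -0.3 0; 0 0 0 0 0 -0.9 0; 0 0 0 0 0 -1.6 0; 0 0 0 0 0 -2.3 0; 0 0 0 0 0 -3 0; 0 0 0 0 0 -3.5 0; 0 0 0 0 0 -3.8 0; 0 0 0 0 0 -4 0; 0 0 0 0 0 -4.1 0; 0 0 0 0 0 -4.1 0; 0 0 0 0 0 -4.1 0; 0 0 0 0 0 -4.1 0")

```text
time: 3.45
eef_pos: [0.4248, 0.0552, 0.0417]
tcp_rot: [[-0.996, 0.091, 0.001], [0.091, 0.996, 0.0], [-0.001, 0.0, -1.0]]
contact_force: [0.2, 0.2, 0.9]
gripper_width: 0.0002
finger_force: 0.0
```

```bash
python3 - <<'E'
from h import *
C=np.array([.5055,.0825]); P0=np.array([.4235,.0554])
for a in range(0,68,4):
    th=np.radians(175.5-a); t=.021 ; r=.08
    if a==0: pass
    er=np.array([np.cos(th),np.sin(th)]); et=np.array([np.sin(th),-np.cos(th)])
    P=C+r*er-t*et; print(a,-round(a/8,2),((P-P0)/.04).round(2))
E
```

```text
0 -0.0 [0.01 0.31]
4 -0.5 [-0.01  0.45]
8 -1.0 [-0.02  0.6 ]
12 -1.5 [-0.02  0.74]
16 -2.0 [-0.01  0.89]
20 -2.5 [0.01 1.03]
24 -3.0 [0.04 1.17]
28 -3.5 [0.08 1.31]
32 -4.0 [0.13 1.45]
36 -4.5 [0.19 1.58]
40 -5.0 [0.26 1.7 ]
44 -5.5 [0.33 1.83]
48 -6.0 [0.42 1.94]
52 -6.5 [0.51 2.06]
56 -7.0 [0.61 2.16]
60 -7.5 [0.72 2.26]
64 -8.0 [0.83 2.35]
```

Call:
play_rows(motion="0 0 0 0 0.1 0 0; 0 0 0 0 0.2 0 0; 0 0 0 0 0.31 0 0; 0 0 -0.25 0 0.38 0 0; 0 0 -0.5 -0.01 0.45 0 0; 0 0 -0.75 -0.02 0.52 0 0; 0 0 -1 -0.02 0.6 0 0; 0 0 -1.25 -0.02 0.67 0 0; 0 0 -1.5 -0.02 0.74 0 0; 0 0 -1.75 -0.02 0.82 0 0; 0 0 -2 -0.01 0.89 0 0")

```text
time: 4.55
eef_pos: [0.4236, 0.0912, 0.0409]
tcp_rot: [[-0.932, 0.363, -0.0], [0.363, 0.932, 0.0], [0.0, 0.0, -1.0]]
contact_force: [-0.9, 0.3, 0.2]
gripper_width: -0.0004
finger_force: 0.0
```

```bash
cat > ang.py <<'E'
from h import *
def tabs(tag=None):
    c=camera("top"); im=c["img"]; hsv=cv2.cvtColor(im,cv2.COLOR_BGR2HSV)
    for n,(a,b),off in (('red',((0,190,120),(6,255,255)),0),('yel',((22,170,120),(34,255,255)),60),('grn',((50,170,100),(75,255,255)),120),('blu',((100,150,120),(125,255,255)),180)):
        m=cv2.inRange(hsv,a,b); m[:200]=0;m[310:]=0;m[:,:190]=0;m[:,280:]=0
        k,l,st,ce=cv2.connectedComponentsWithStats(m)
        if k<2: continue
        i=1+np.argmax(st[1:,4]); P=onz(c,*ce[i],.046)[:2]-[.507,.0834]
        print(n,st[i,4],P.round(4),'r',np.hypot(*P).round(4),'red world angle',round(np.degrees(np.arctan2(P[1],P[0]))-off,1))
    if tag: cv2.imwrite(f"pics/{tag}.png",cv2.resize(im[190:310,170:300],(650,600),interpolation=cv2.INTER_CUBIC))
    s=read_state(); print(s["time"],np.round(s["eef_pos"],4),np.round(s["contact_force"],2),np.round(s["q"],2))
E
python3 -c "from ang import *;tabs()"
```

```text
blu 42 [-0.0436 -0.0633] r 0.0769 red world angle -304.5
4.6 [0.4238 0.0915 0.0409] [-0.39  0.52  0.23] [ 0.21  0.01 -0.53  1.03  0.    0.58]
```

```bash
python3 - <<'E'
from ang import *
tabs()
t=camera("top")["img"][200:310,180:290]; s=camera("scene")["img"][170:260,255:355]; w=camera("wrist")["img"]
cv2.imwrite("pics/c2.png",np.hstack([cv2.resize(t,(300,300)),cv2.resize(s,(333,300),interpolation=cv2.INTER_CUBIC)]))
cv2.imwrite("pics/c2.png",np.vstack([cv2.imread("pics/c2.png"),cv2.resize(w[150:440],(633,290))]))
E
```

```text
blu 42 [-0.0436 -0.0633] r 0.0769 red world angle -304.5
4.65 [0.4237 0.0912 0.0409] [0.11 0.02 0.39] [ 0.21  0.01 -0.53  1.03  0.    0.58]
```

View pics/c2.png

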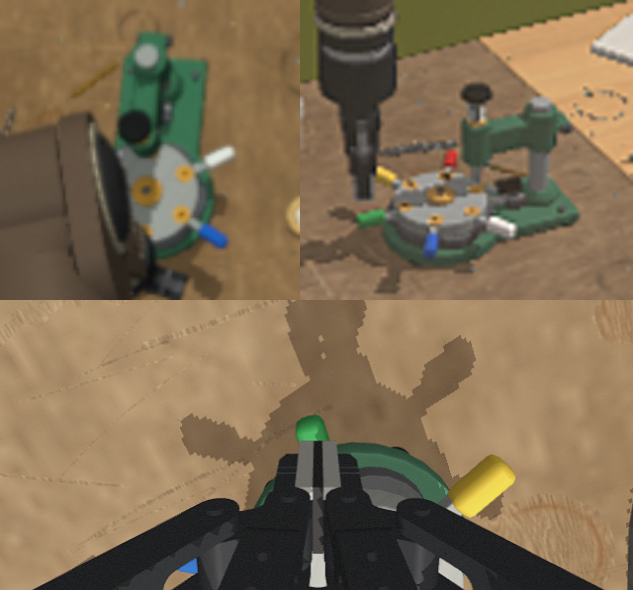

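```bash
python3 - <<'E'
from h import *
c=camera("scene")
for z in(.02,.03,.04,.05,.06): print(z,proj(c,(.4237,.0912,z)).round(1))
print('green',proj(c,(.4295,.0883,.041)), 'blue',proj(c,(.4634,.0201,.041)),'cap',proj(c,(.5464,.08,.168)))
E
```

```text
0.02 [275.2 239.8]
0.03 [275.1 237.4]
0.04 [275. 235.]
0.05 [274.9 232.6]
0.06 [274.7 230.2]
green [276.87935798 234.77904799] blue [294.86456785 242.56370637] cap [308.59617738 195.40689199]
```

The picture shows green still at (372,217) in the scene crop. The fingertip ends at (365,197), so the tips passed above the tab. I'll back off and go lower.

Call:
play_rows(motion="0 0 0.4 0 -0.1 0 0; 0 0 0.8 0 -0.3 0 0; 0 0 1.2 0 -0.5 0 0; 0 0 1.6 0 -0.7 0 0; 0 0 2 0 -0.89 0 0; 0 0 2 0 -0.89 0 0; 0 0 2 0 -0.89 -0.1 0; 0 0 2 0 -0.89 -0.2 0; 0 0 2 0 -0.89 -0.3 0; 0 0 2 0 -0.89 -0.4 0; 0 0 2 0 -0.89 -0.4 0; 0 0 2 0 -0.89 -0.4 0")

```text
time: 6.05
eef_pos: [0.4236, 0.0552, 0.0247]
tcp_rot: [[-0.996, 0.091, -0.0], [0.091, 0.996, -0.0], [0.0, -0.0, -1.0]]
contact_force: [0.6, 0.4, 0.5]
gripper_width: 0.0003
finger_force: 0.0
```

```bash
python3 - <<'E'
from ang import *
tabs()
c=camera("scene"); s=c["img"][190:260,255:325]
cv2.imwrite("pics/c3.png",cv2.resize(s,(560,560),interpolation=cv2.INTER_CUBIC))
P=read_state()["eef_pos"]
for z in (.02,.03,.04): print(z,(proj(c,(P[0],P[1],z))-[255,190])*8)
E
```

```text
blu 42 [-0.0436 -0.0633] r 0.0769 red world angle -304.5
6.1 [0.4237 0.0551 0.0249] [0.53 0.16 0.08] [ 0.13  0.01 -0.57  0.99 -0.    0.22]
0.02 [197.83397867 443.07403581]
0.03 [197.04192706 423.93131184]
0.04 [196.24434923 404.6424565 ]
```

View pics/c3.png

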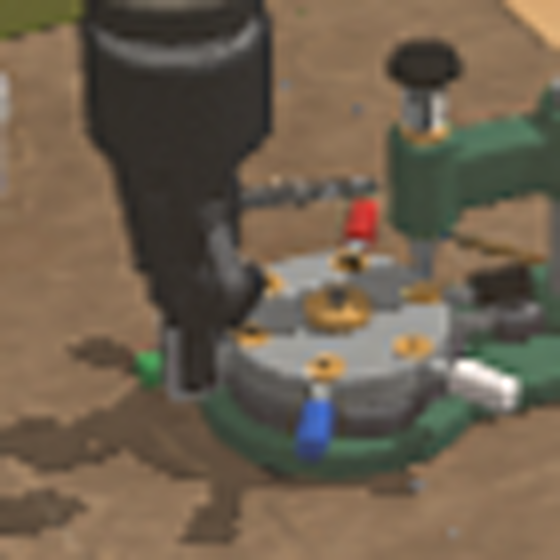

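The tip ends at (195,400) in the crop, so it is at about z 0.042. That is higher than tip_reach implies. I'll lower further with small steps and watch the force.

Call:
play_rows(motion="0 0 0 0 0 -0.05 0; 0 0 0 0 0 -0.1 0; 0 0 0 0 0 -0.15 0; 0 0 0 0 0 -0.2 0; 0 0 0 0 0 -0.25 0; 0 0 0 0 0 -0.25 0")

```text
time: 6.75
eef_pos: [0.4235, 0.055, 0.0146]
tcp_rot: [[-0.996, 0.091, -0.001], [0.091, 0.996, -0.0], [0.001, -0.0, -1.0]]
contact_force: [-0.0, 0.4, -0.6]
gripper_width: 0.0
finger_force: 0.0
```

```bash
python3 - <<'E'
from h import *
c=camera("scene"); w=camera("wrist")
cv2.imwrite("pics/c4.png",np.hstack([cv2.resize(c["img"][210:260,255:305],(400,400),interpolation=cv2.INTER_CUBIC),cv2.resize(w["img"][140:440,170:470],(400,400))]))
P=read_state()["eef_pos"];print(P)
for z in (0,.02,.04): print(z,(proj(c,(P[0],P[1],z))-[255,210])*8, ((proj(w,(P[0],P[1],z))-[170,140])*4/3))
E
```

```text
[0.42365237 0.05503092 0.01482174]
0 [199.16829863 321.16395263] [201.81098716 176.15731565]
0.02 [197.59864145 283.30907359] [201.83878756 198.1109481 ]
0.04 [196.00706189 244.87584942] [201.87342748 225.42964741]
```

View pics/c4.png

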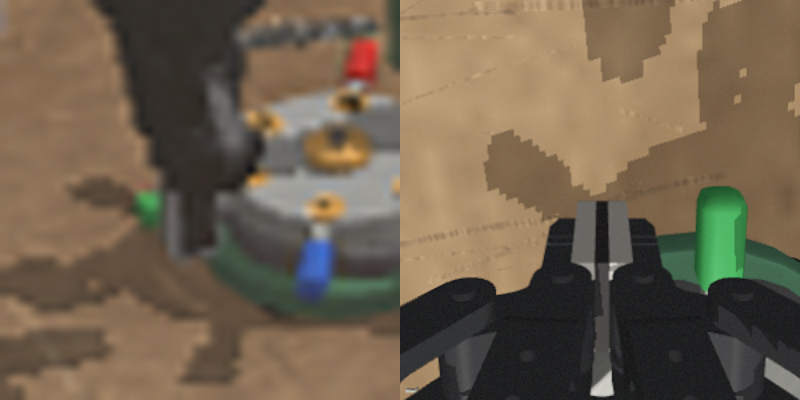

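Tip is at row 258, so about z 0.033, below the tab top. Green is just to the right, at (720,235) in the wrist half. I'll go a bit lower and push.

Call:
play_rows(motion="0 0 0 0 0.05 -0.05 0; 0 0 0 0 0.15 -0.1 0; 0 0 0 0 0.23 -0.1 0; 0 0 0 0 0.31 -0.1 0; 0 0 -0.25 0 0.38 -0.1 0; 0 0 -0.5 -0.01 0.45 -0.1 0; 0 0 -0.75 -0.02 0.52 -0.1 0; 0 0 -1 -0.02 0.6 -0.1 0; 0 0 -1.25 -0.02 0.67 -0.1 0; 0 0 -1.5 -0.02 0.74 -0.1 0; 0 0 -1.75 -0.02 0.82 -0.1 0; 0 0 -2 -0.01 0.89 -0.1 0; 0 0 -2 -0.01 0.89 -0.1 0")

```text
time: 8.15
eef_pos: [0.4231, 0.0909, 0.0108]
tcp_rot: [[-0.932, 0.362, -0.0], [0.362, 0.932, -0.0], [0.0, -0.0, -1.0]]
contact_force: [-0.8, -0.9, 0.3]
gripper_width: -0.0001
finger_force: 0.7
```

```bash
python3 -c "from ang import *;tabs()"
```

```text
blu 44 [-0.0583 -0.0499] r 0.0768 red world angle -319.5
8.2 [0.423  0.0908 0.0108] [-1.5  -1.19  0.24] [ 0.21  0.03 -0.58  0.96 -0.    0.58]
```

Contact is good: the plate has turned 15°, as planned. Continuing.

Call:
play_rows(motion="0 0 -0.25 0.01 0.07 0 0; 0 0 -0.5 0.02 0.14 0 0; 0 0 -0.75 0.03 0.21 0 0; 0 0 -1 0.05 0.28 0 0; 0 0 -1.25 0.07 0.35 0 0; 0 0 -1.5 0.09 0.42 0 0; 0 0 -1.75 0.11 0.49 0 0; 0 0 -2 0.14 0.56 0 0; 0 0 -2.25 0.17 0.62 0 0; 0 0 -2.5 0.2 0.69 0 0; 0 0 -2.75 0.23 0.75 0 0; 0 0 -3 0.27 0.81 0 0; 0 0 -3.25 0.3 0.87 0 0; 0 0 -3.5 0.34 0.94 0 0; 0 0 -3.75 0.38 1 0 0; 0 0 -4 0.43 1.05 0 0; 0 0 -4.25 0.47 1.11 0 0; 0 0 -4.5 0.52 1.17 0 0; 0 0 -4.5 0.52 1.17 0 0; 0 0 -4.5 0.52 1.17 0 0")

```text
time: 10.2
eef_pos: [0.4441, 0.1375, 0.0109]
tcp_rot: [[-0.543, 0.84, 0.0], [0.84, 0.543, 0.0], [0.0, 0.0, -1.0]]
contact_force: [0.2, 0.1, -0.4]
gripper_width: 0.0001
finger_force: 0.0
```

```bash
python3 -c "from ang import *;tabs()"
```

```text
yel 58 [0.0448 0.0627] r 0.077 red world angle -5.5
blu 45 [-0.0761  0.0064] r 0.0764 red world angle -4.8
10.25 [0.444  0.1374 0.0109] [-0.53 -1.1  -0.08] [ 0.3   0.09 -0.51  0.96  0.    1.3 ]
```

Red now sits at the press axis (−5°, matching the original click positions) and the finger is free. I'll back off, rise, and take a look at the cap.

Call:
play_rows(motion="0 0 0 -0.12 -0.06 0 0; 0 0 0 -0.25 -0.12 0 0; 0 0 0 -0.25 -0.12 0.3 0; 0 0 0 -0.25 -0.12 0.9 0; 0 0 0 -0.25 -0.12 1.7 0; 0 0 0 -0.25 -0.12 2.6 0; 0 0 0 -0.25 -0.12 3.5 0; 0 0 0 -0.25 -0.12 4.3 0; 0 0 0 -0.25 -0.12 4.9 0; 0 0 0 -0.25 -0.12 5.2 0; 0 0 0 -0.25 -0.12 5.2 0; 0 0 0 -0.25 -0.12 5.2 0")

```text
time: 11.45
eef_pos: [0.4338, 0.1326, 0.2182]
tcp_rot: [[-0.541, 0.841, -0.001], [0.841, 0.541, -0.0], [0.0, -0.001, -1.0]]
contact_force: [-0.1, -0.4, -1.0]
gripper_width: 0.0001
finger_force: 0.0
```

```bash
python3 - <<'E'
from ang import *
tabs()
w=camera("wrist"); s=camera("scene")
cv2.imwrite("pics/c5.png",np.hstack([cv2.resize(s["img"][185:255,265:345],(400,350),interpolation=cv2.INTER_CUBIC),cv2.resize(w["img"],(400,300))[:, :].copy() if 0 else cv2.copyMakeBorder(cv2.resize(w["img"],(400,300)),0,50,0,0,cv2.BORDER_CONSTANT)]))
g=cv2.cvtColor(s["img"],cv2.COLOR_BGR2GRAY); m=(g<45).astype(np.uint8); m[:190]=0;m[204:]=0;m[:,:298]=0;m[:,320:]=0
k,l,st,ce=cv2.connectedComponentsWithStats(m); i=1+np.argmax(st[1:,4]); print('cap',st[i],ce[i])
for P in [(.5454,.0793,.168),(.5454,.0793,.16)]: print(proj(s,P),proj(w,P)*.625)
E
```

```text
yel 57 [0.0447 0.0624] r 0.0768 red world angle -5.6
grn 28 [-0.0322  0.068 ] r 0.0752 red world angle -4.6
blu 46 [-0.0764  0.0065] r 0.0767 red world angle -4.8
11.5 [0.4335 0.1324 0.2176] [-1.2   1.23  0.55] [ 0.3  -0.01 -0.15  1.43 -0.    1.3 ]
cap [304 198   6   3   6] [306.5 199.5]
[308.42949044 195.57289588] [265.80304426 257.2799326 ]
[308.42102382 197.64959141] [263.9060985  251.95926942]
```

View pics/c5.png

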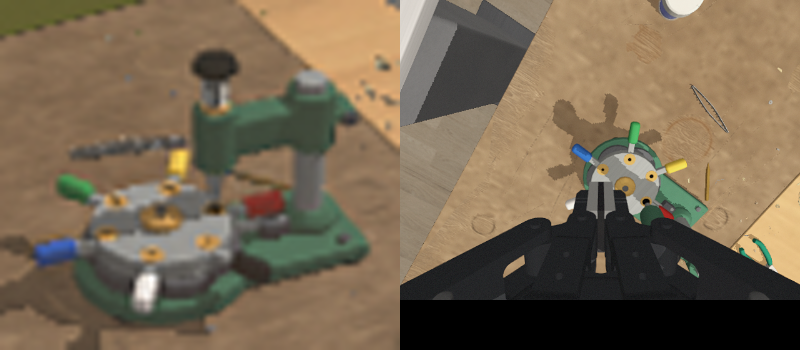

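The scene crop shows red behind, at (262,205), with its dark-bored die at (213,210) directly below the punch. The cap is at (214,62), as predicted. I'll move over the cap and down to just above it.

Call:
play_rows(motion="0 0 0 0.2 -0.1 0 0; 0 0 0 0.6 -0.3 0 0; 0 0 0 1.1 -0.52 0 0; 0 0 0 1.6 -0.76 0 0; 0 0 0 2.1 -1 0 0; 0 0 0 2.5 -1.2 0 0; 0 0 0 2.79 -1.33 0 0; 0 0 0 2.79 -1.33 0 0; 0 0 0 2.79 -1.33 -0.2 0; 0 0 0 2.79 -1.33 -0.5 0; 0 0 0 2.79 -1.33 -0.8 0; 0 0 0 2.79 -1.33 -0.8 0; 0 0 0 2.79 -1.33 -0.8 0; 0 0 0 2.79 -1.33 -0.8 0")

```text
time: 13.0
eef_pos: [0.5457, 0.0796, 0.1874]
tcp_rot: [[-0.542, 0.841, 0.001], [0.841, 0.542, 0.0], [-0.0, 0.001, -1.0]]
contact_force: [0.0, 0.2, 0.5]
gripper_width: 0.0003
finger_force: 0.0
```

```bash
python3 - <<'E'
from h import *
s=camera("scene"); w=camera("wrist")
cv2.imwrite("pics/c6.png",np.hstack([cv2.resize(s["img"][170:240,270:340],(400,400),interpolation=cv2.INTER_CUBIC),cv2.resize(w["img"][180:480,170:470],(400,400))]))
for z in(.168,.185,.2):print(z,(proj(s,(.5454,.0793,z))-[270,170])*400/70,(proj(w,(.5454,.0793,z))-[170,180])*4/3)
E
```

```text
0.168 [219.59708824 146.13083358] [198.44903057 118.36285939]
0.185 [219.7011897  120.67340204] [198.21666615 135.91653846]
0.2 [219.79453059  97.93553117] [197.97435318 154.21072936]
```

View pics/c6.png

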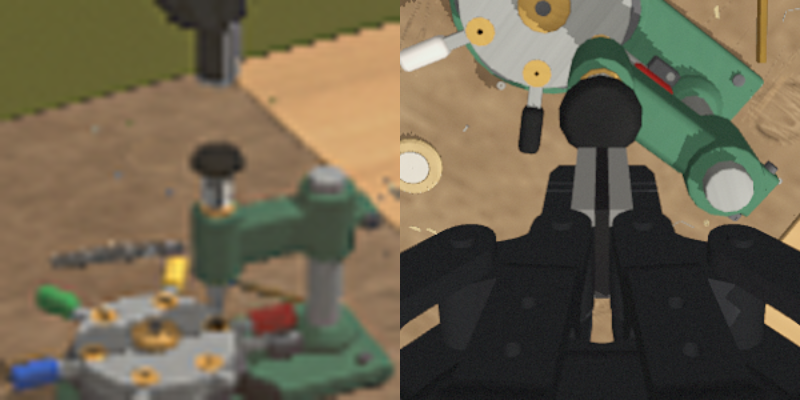

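The cap is at (200,112) in the wrist half, 1–2 mm from predicted. The tips are right above it, at about z 0.21. Lowering to contact.

Call:
play_rows(motion="0 0 0 0 0 -0.2 0; 0 0 0 0 0 -0.4 0; 0 0 0 0 0 -0.6 0; 0 0 0 0 0 -0.75 0; 0 0 0 0 0 -0.85 0; 0 0 0 0 0 -0.9 0; 0 0 0 0 0 -0.95 0; 0 0 0 0 0 -1 0; 0 0 0 0 0 -1.05 0; 0 0 0 0 0 -1.1 0; 0 0 0 0 0 -1.1 0")

```text
time: 14.2
eef_pos: [0.5456, 0.0795, 0.1427]
tcp_rot: [[-0.541, 0.841, -0.0], [0.841, 0.541, -0.0], [0.0, -0.0, -1.0]]
contact_force: [-0.5, -0.0, -0.0]
gripper_width: -0.0
finger_force: 0.0
```

Call:
play_rows(motion="0 0 0 0 0 -0.05 0; 0 0 0 0 0 -0.1 0; 0 0 0 0 0 -0.15 0; 0 0 0 0 0 -0.2 0; 0 0 0 0 0 -0.2 0")

```text
time: 14.7
eef_pos: [0.5459, 0.0795, 0.1349]
tcp_rot: [[-0.541, 0.841, 0.0], [0.841, 0.541, 0.0], [-0.0, 0.0, -1.0]]
contact_force: [-0.4, 0.5, 3.9]
gripper_width: 0.0001
finger_force: 1.8
```

Call:
play_rows(motion="0 0 0 0 0 -0.06 0; 0 0 0 0 0 -0.12 0; 0 0 0 0 0 -0.18 0; 0 0 0 0 0 -0.24 0; 0 0 0 0 0 -0.3 0; 0 0 0 0 0 -0.36 0; 0 0 0 0 0 -0.36 0")

```text
time: 15.4
eef_pos: [0.5459, 0.0795, 0.1207]
tcp_rot: [[-0.541, 0.841, 0.001], [0.841, 0.541, 0.0], [-0.0, 0.001, -1.0]]
contact_force: [-1.2, 0.5, 6.0]
gripper_width: -0.0001
finger_force: 3.5
```

Call:
play_rows(motion="0 0 0 0 0 -0.03 0; 0 0 0 0 0 -0.06 0; 0 0 0 0 0 -0.09 0; 0 0 0 0 0 -0.12 0; 0 0 0 0 0 -0.12 0")

```text
time: 15.9
eef_pos: [0.5462, 0.0796, 0.1191]
tcp_rot: [[-0.541, 0.841, 0.004], [0.841, 0.541, 0.001], [-0.002, 0.004, -1.0]]
contact_force: [-8.0, -0.4, 23.5]
gripper_width: 0.0001
finger_force: 11.9
```

The stop is firm at about 22 mm of travel (23 N), well past the 10 mm where it would meet a wrong die. Letting it spring back.

Call:
play_rows(motion="0 0 0 0 0 0.1 0; 0 0 0 0 0 0.25 0; 0 0 0 0 0 0.4 0; 0 0 0 0 0 0.6 0; 0 0 0 0 0 0.8 0; 0 0 0 0 0 1.1 0; 0 0 0 0 0 1.5 0; 0 0 0 0 0 2 0; 0 0 0 0 0 2.5 0; 0 0 0 -0.2 0.3 2.8 0; 0 0 0 -0.6 0.9 2.8 0; 0 0 0 -1.2 1.7 2.8 0; 0 0 0 -1.8 2.5 2.8 0; 0 0 0 -2.2 3.1 2.8 0; 0 0 0 -2.5 3.5 2.8 0; 0 0 0 -2.5 3.5 2.8 0; 0 0 0 -2.5 3.5 2.8 0")

```text
time: 17.6
eef_pos: [0.4451, 0.2199, 0.2277]
tcp_rot: [[-0.543, 0.84, -0.0], [0.84, 0.543, -0.0], [-0.0, -0.0, -1.0]]
contact_force: [0.4, -0.4, -0.1]
gripper_width: -0.0004
finger_force: 0.0
```

```bash
python3 - <<'E'
from ang import *
tabs()
t=camera("top")["img"][200:310,180:290]; s=camera("scene")["img"][170:250,265:345]
cv2.imwrite("pics/c7.png",np.hstack([cv2.resize(x,(400,400),interpolation=cv2.INTER_CUBIC) for x in (t,s)]))
E
```

```text
yel 58 [0.0448 0.0627] r 0.077 red world angle -5.5
grn 33 [-0.0327  0.0696] r 0.0769 red world angle -4.8
blu 45 [-0.0761  0.0064] r 0.0764 red world angle -4.8
17.65 [0.4455 0.2195 0.2277] [ 0.17 -0.3   0.74] [ 0.46  0.07 -0.05  1.45 -0.    1.46]
```

View pics/c7.png

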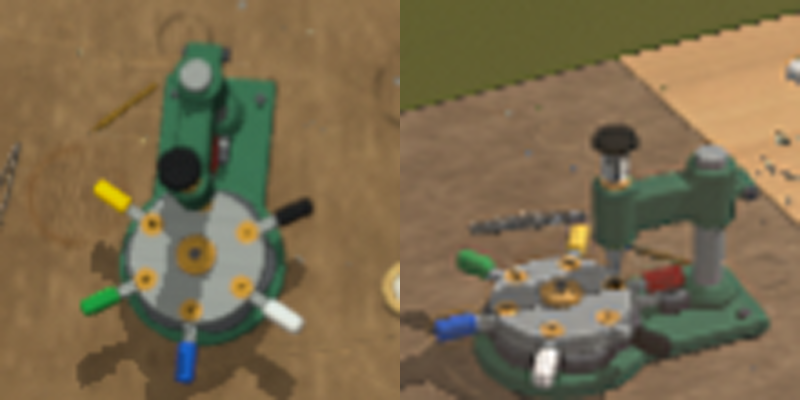

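The cap is back up at (615,140), the red die is under the punch at (615,285), and the plate hasn't moved since the click. The press hasn't shifted and the robot is clear, so I'll hand in.

```bash
python3 -c "from workcell import *;print(finish_job())"
```

```text
the job is handed in; nothing more can be done
None
```

The job is handed in: I turned the die plate one click so the red die sits under the punch, pressed the cap to its stop (about 22 mm) and let it spring back, with the press and everything else left in place.

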